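Hang the strainer basket and lift the denture with tongs

ROBOT

A 7-joint arm with a two-finger parallel gripper is mounted at the origin on the work surface. World frame = base frame: x ahead of the robot, y to its left, z up, the work surface at z = 0. Lengths are in m, angles in rad, forces in N, time in s.
With the tool pointing down it reaches from about 0.425 to 0.925 m from the base axis. Payload 6.8 kg.
Tool frame: the origin (TCP) lies midway between the tips of the shut fingers; the grasp point (between the pads) lies 19 mm behind it; z points along the fingers, y is the line along which they close (so a half turn about z gives the same grasp; the last joint's range is limited). The gripper opens to 85 mm and grips with 20 to 120 N. Pads are 22 mm wide; open, the fingers measure 114 mm over their backs; the gripper's body (76 mm by 85 mm) begins 54 mm behind the grasp point. The pads swing forward as they close: fully open they stand 13 mm farther back than shut.
Start: joints at [-1.233, 0.477, 0.022, 1.555, -0.011, 1.109, -0.083], TCP at [0.291, 0.609, 0.231] pointing down, gripper open.
Joint ranges: [-2.96, 2.96], [-0.34, 2.1], [-1.41, 1.46], [0.24, 2.44], [-1.37, 4.51], [0.17, 1.92], [-2.96, 2.96]. Speed limits (rad/s): [2.39, 2.39, 3.14, 3.14, 3.14, 3.14, 3.14].

INTERFACE

Orientations are given as a unit quaternion [w, x, y, z].
In Python, from station import bot, imaging gives the robot as it stands.
- The arm moves only by the tool move_arm, never from a script. Its argument "commands" is a list that holds one entry, the list of rows, each a list of 7 numbers: the shift along the tool's x, y, z in m, then the turn, a rotation vector about the tool's x, y, z in degrees, then the finger opening in m, from 0 to 0.0854. In form: [[[x, y, z, rx, ry, rz, grip], ...]]. A call has 1 to 20 rows; each row shifts and turns the commanded pose from where the row before left it, along the tool's axes as they then stand; what a row does not reach is not made up. A row lasts 1/8 s, in which the tool goes at most 62.5 mm and 10.7 degrees, less where a joint would pass 70% of its speed; a pose out of reach is approached as far as the arm can. A call is refused whole if a number of a shift passes 0.0625 or a number of a turn 10.7, either way. A call with a gripper value outside its range is refused whole. The fingers move at their own pace and stop on an object; "squeeze" is the grip in N (left out, the last holds). Time passes only in rows, so rows that do not move let the fingers close. It gives the time, the measured TCP pose, the force, the opening and the grip force at its end, in the units of the state.
- bot.get_obs(): the state, without advancing time (a new reading comes with each control period).
- imaging.read_camera(name): name is "scene" or "top" or "wrist"; returns the picture (400x640x3 uint8, red, green, blue); there is no depth.
- imaging.calibration(name): a dict with "intrinsics" (3x3 intrinsics, pixels), "extrinsics" (4x4, takes a point from camera to world coordinates); the wrist camera has in their place "mount" (4x4, takes a point from camera to tool coordinates, whose origin is the TCP and whose axes are the flange's). Camera axes: x right, y down, z forward; pixel columns grow to the right and rows downward; lengths in m; the calibration is good to about 2 mm. The wrist camera is an equidistant fisheye: a pixel r from the principal point sees the ray r / f radians off the axis. A picture is of the moment at which its call begins: read the wrist's pose just before it. calibration takes no time and is no camera call.
- bot.hand_in(): hands the job in; it is judged then, once.
The state is a dict: "t": time; "q": joint angles; "joint_vel": joint speeds; "joint_torque": joint torques, N m; "eef_pos": TCP position; "tool_rot": TCP orientation; "contact_force": force on the tool from outside, world axes, zero at the start; "torque": the same for the moment, N m; "gripper_width": opening from 0.0 (shut) to 1.0 (fully open); "grasp_force": force on a finger pad.
Only numpy, scipy, OpenCV 4.12 (cv2) and the standard library are available. Lean on these libraries where they do the work, as an engineer would, in place of code of your own. Each camera call takes 0.05 s, during which the arm holds its last target. There are 200 camera calls.

TASK

Unload the denture bath: first hang the empty strainer basket by its handle across both prongs of the chrome double hook and let go of it, so that it can drip dry. Then take the sprung tongs, close their tips on the sides of the denture lying on the white dish and lift it more than ten centimetres above the ledge, without the gripper itself ever touching the denture and without disturbing the other things on the ledge. Finish while still holding the denture up in the tongs; do not put anything down.

Things in the scene. Friction and masses are not known exactly. Their poses are not given: they have to be found in the camera images.
- hook_stand: Chrome stand fixed to the black ledge: base plate 110 x 100 x 8 mm, slim post 167 mm high and, at its top, two parallel round prongs (6 mm thick, 56 mm apart centre to centre) running 114 mm from the post along the stand's -x, each with a shallow trough near the end and an upturned tip, 178 mm above the ledge. Origin: under the base on the ledge, 8 mm in front of the post's axis.
- hook_seat (a point): Midway between the prongs, where the centre of the basket's handle bar lies when hung in the troughs, 162 mm above the ledge. Axes as the stand: prongs point along -x, z up. The upturned tips begin 6 mm beyond it along -x and rise 16 mm above it; towards the post the prongs are 8 mm higher. The bar goes in over the tips from the -x side, prongs between bar and basket rim, then down.
- basket: Loose aqua plastic strainer basket, empty, about 80 g: open box 80 (x) x 94 (y) x 36 mm high with a stiff steel arch handle over it: top bar along the basket's y, round, 8 mm thick, its axis 100 mm above the underside, 88 mm between the uprights, 60 mm clear between rim and bar. Origin: centre of the underside; z up.
- basket_grip (a point): Centre of the white grip block in the middle of the basket's handle bar: 11 (x) x 30 (y) x 14 mm high, to be pinched across x. It fits between the prongs with room for the fingers. Axes as the basket.
- tongs: Loose sprung tongs, about 115 g, lying on edge on the ledge so that they open and close sideways: steel arms, blue grips and blue tips. They reach along their own x from the hinge drum (x = -95 mm) to the tips (x = +120 mm). Origin: on the ledge, midway between the blue grips; z up. Opened by springs: the tips' inner faces stand about 78 mm apart. Fully shut, the tips nearly meet.
- tongs_grip (a point): Midway between the tongs' two blue grips, 15.5 mm above their underside, near the centre of mass. Grips 64 mm long, 31 mm high; outer faces about 58 mm apart when open, 43 mm with the tips on the denture. Squeeze them along the tongs' y: about 5 N a side starts to close them, 7 N brings the tips to the denture. Released, they spring open. Axes as the tongs.
- tongs_tips (a point): Midway between the tong tips, 105 mm ahead of tongs_grip along the tongs' x and 14 mm above the tongs' underside. Each tip is 30 mm long and 28 mm high (from the underside up).
- tong_left: Left arm (+y) of the tongs with its blue grip and tip, about 45 g. Origin at its hinge pin, 95 mm behind tongs_grip, 8 mm to the left. It turns inwards about 0.08 rad from fully open (axes as the tongs) until its tip meets the denture, at most 0.19 rad. The two arms move as mirror images.
- tong_right: The right arm (-y), a mirror image of the left one.
- dish: White ceramic soap dish, a flat slab fixed to the ledge, 130 (x) x 100 (y) x 12 mm high. Origin: centre of its underside.
- denture: Loose pink denture with ivory teeth, about 25 g, a horseshoe lying on the dish, teeth up: 51 mm long (x), 45 mm wide (y), 19 mm high. The closed front of the arch is at +x, the two straight legs run along x to the open end at -x. Origin: on its underside; z up.
- denture_mid (a point): Middle of the denture's straight sides, half-way up (9 mm above its underside, 4 mm behind its origin). The outer sides to close the tongs on are 45 mm apart along y, flat and parallel to x for about 30 mm. Axes as the denture.
- pill_case: Loose grey plastic weekly pill case, 150 x 36 x 24 mm; leave alone. Origin: centre of the underside.
- cream_jar: Loose small blue jar with white cap, 52 mm wide, 50 mm high; leave alone. Origin: centre of the underside.
- rinse_bottle: Loose green bottle with white cap, 64 mm wide, 170 mm high; leave alone. Origin: centre of the underside.
- toothbrush: Loose bamboo toothbrush lying flat, 178 mm long along x; leave alone. Origin: on the underside near its middle.
There are look-alikes about, which are no part of the job. What is shaped like the hook_stand but green is not meant.

How it is judged:
By the outcome, as a careful person would: the job done as asked, in the order asked, and still so for the second after the job is handed in, while the arm keeps its last pose, push and grip.
It also fails if it takes over 51 s, if anything falls off the work surface, if the arm or the gripper's body presses on something with over 40 N, if the wrist force passes 120 N, or if a joint passes its speed limit or range.

## Working session

There is one attempt and no reset: what is moved stays moved. The work goes in short steps, Python scripts to look and compute and a tool call to move; the robot and the scene stay as the last step left them, time stands still between calls to the robot, and variables do not carry over. Pictures are saved under pics/ and viewed, at most 10 in all, crops included, and the job is handed in when it is done.

Besides the shell and the picture viewer there is one more tool, called after "Call:" in YAML: its name, and indented under it one key for each argument. move_arm: Moves the arm, as the interface text tells. Its arguments: {"type":"object","properties":{"commands":{"type":"array","items":{"type":"array","items":{"type":"array","items":{"type":"number"}}}},"squeeze":{"type":"number"}},"required":["commands"]}

```bash
ls; mkdir -p pics; python3 - <<'E'
from station import bot, imaging
import cv2, numpy as np
for n in ["scene","top"]:
    im=imaging.read_camera(n); np.save(f"{n}.npy",im)
    cv2.imwrite(f"pics/{n}0.png",cv2.cvtColor(im,cv2.COLOR_RGB2BGR))
    c=imaging.calibration(n); print(n,np.round(c["intrinsics"],1).tolist(),np.round(c["extrinsics"],3).tolist())
c=imaging.calibration("wrist");print(c)
print(bot.get_obs())
E
```

```text
pics
scene [[412.3, 0.0, 322.5], [0.0, 412.3, 198.4], [0.0, 0.0, 1.0]] [[-0.11, 0.64, -0.76, 1.31], [0.994, 0.082, -0.075, 0.074], [0.014, -0.764, -0.645, 0.783], [0.0, 0.0, 0.0, 1.0]]
top [[497.0, 0.0, 320.8], [0.0, 497.0, 200.3], [0.0, 0.0, 1.0]] [[-0.093, -0.972, 0.216, 0.242], [-0.996, 0.091, -0.02, 0.002], [-0.0, -0.217, -0.976, 1.334], [0.0, 0.0, 0.0, 1.0]]
{'intrinsics': array([[309.70691629,   0.        , 318.09424298],
       [  0.        , 309.70691629, 197.49226242],
       [  0.        ,   0.        ,   1.        ]]), 'mount': array([[ 4.65170776e-04, -9.53093354e-01, -3.02676133e-01,
         7.74573855e-02],
       [ 9.99999860e-01,  3.66945542e-04,  3.81389020e-04,
        -2.77400433e-04],
       [-2.52433682e-04, -3.02676268e-01,  9.53093392e-01,
        -1.42912697e-01],
       [ 0.00000000e+00,  0.00000000e+00,  0.00000000e+00,
         1.00000000e+00]])}
{'t': 0.1, 'q': array([-1.23310637,  0.47771798,  0.02230531,  1.55632556, -0.01153627,
        1.1092872 , -0.08312728]), 'joint_vel': array([-4.45672010e-04, -1.93830783e-03, -5.45691856e-05, -2.59893476e-03,
       -5.34634805e-04, -2.21384806e-03, -5.82957729e-04]), 'joint_torque': array([ 4.88080317e-03, -5.97755599e+01,  1.61406700e+00, -2.81957334e+01,
        1.28751725e-02,  4.94270440e-03,  1.19196164e-05]), 'eef_pos': array([0.29079469, 0.60857504, 0.23043324]), 'tool_rot': array([-1.45211195e-04,  2.21048948e-01,  9.75262382e-01, -7.92632891e-04]), 'contact_force': array([ 0.3507055 , -0.29045623, -0.57795035]), 'torque': array([-0.01455375,  0.02759251,  0.00451137]), 'grasp_force': 0.0, 'gripper_width': 0.9993395131973755}
```

View pics/scene0.png

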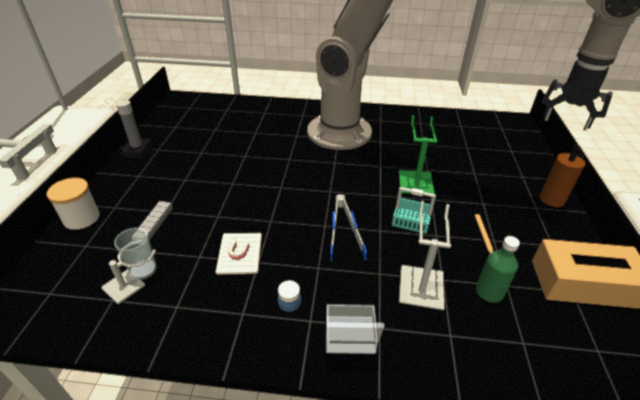

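View pics/top0.png

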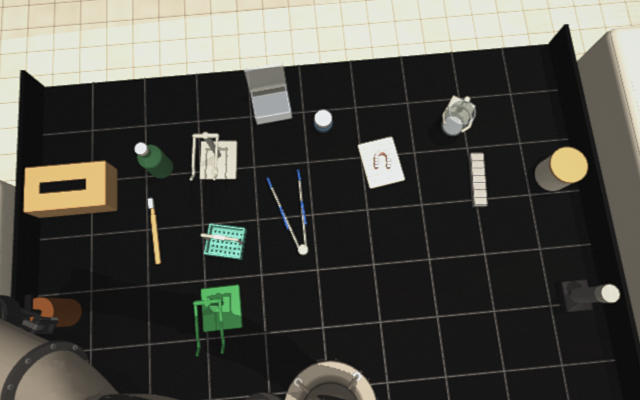

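The top view shows the chrome stand at (215,160), its prongs pointing down the picture (towards the robot). The basket is at (224,241), the tongs run from (302,250) to about (283,175), and the denture is on the dish at (382,160). I'll zoom in to get corners.

```bash
cat > h.py <<'E'
import numpy as np, cv2
from station import bot, imaging
from scipy.spatial.transform import Rotation as R
def ray(n,u,v,pose=None):
    c=imaging.calibration(n); K=c["intrinsics"]
    x=(u-K[0,2])/K[0,0]; y=(v-K[1,2])/K[1,1]
    if n!="wrist":
        E=c["extrinsics"]; d=np.array([x,y,1.])
    else:
        r=np.hypot(x,y); s=np.sin(r)/r if r>1e-9 else 1; d=np.array([x*s,y*s,np.cos(r)])
        p,q=pose; T=np.eye(4); T[:3,:3]=R.from_quat(np.roll(q,-1)).as_matrix(); T[:3,3]=p; E=T@c["mount"]
    return E[:3,3],E[:3,:3]@d
def at(n,u,v,z,pose=None):
    o,d=ray(n,u,v,pose); return o+d*(z-o[2])/d[2]
def tri(a,b):
    (o,d),(p,e)=a,b; A=np.c_[d,-e]; s=np.linalg.lstsq(A,p-o,rcond=None)[0]
    P,Q=o+d*s[0],p+e*s[1]; return (P+Q)/2,np.linalg.norm(P-Q)
def proj(n,P):
    c=imaging.calibration(n); E=np.linalg.inv(c["extrinsics"]); p=E[:3,:3]@P+E[:3,3]; p=c["intrinsics"]@p; return p[:2]/p[2]
def wrist(name):
    o=bot.get_obs(); im=imaging.read_camera("wrist"); np.save(name+".npy",im); np.savez(name+"_p.npz",p=o["eef_pos"],q=o["tool_rot"])
    cv2.imwrite(f"pics/{name}.png",im[:,:,::-1]); return im,(o["eef_pos"],o["tool_rot"])
E
python3 - <<'E'
import numpy as np,cv2
t=np.load("top.npy")[120:270,140:410]; s=np.load("scene.npy")[180:310,210:510]
a=cv2.resize(t,None,fx=2.8,fy=2.0*1.4,interpolation=cv2.INTER_CUBIC)[:, :756]
cv2.imwrite("pics/topz.png",a[:,:,::-1])
b=cv2.resize(s,None,fx=2.6,fy=2.6,interpolation=cv2.INTER_CUBIC)
cv2.imwrite("pics/scz.png",b[:,:,::-1])
E
```

```text
(no output)
```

View pics/topz.png

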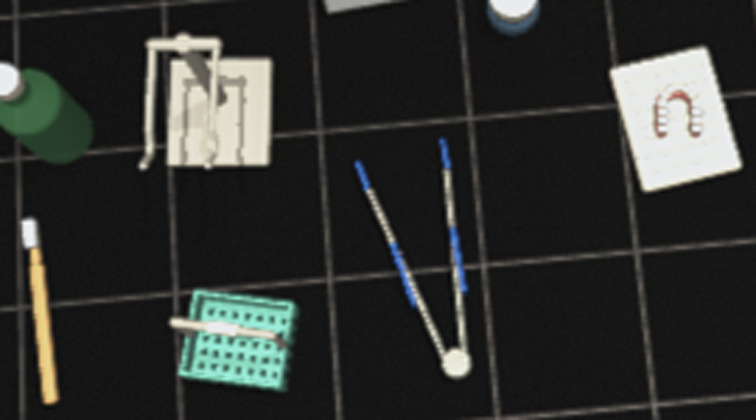

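View pics/scz.png

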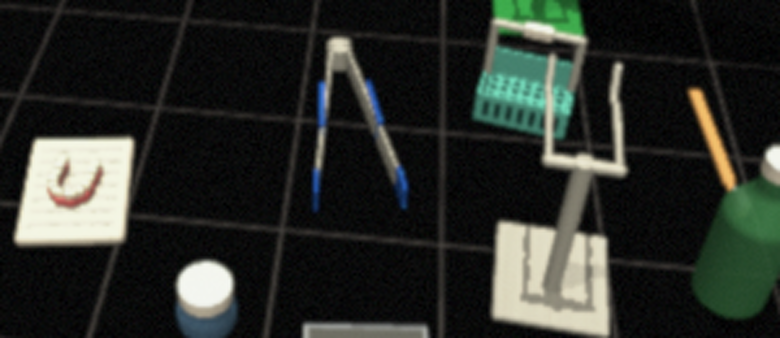

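The zooms show the grip block at top-zoom (220,328) and scene-zoom (539,32). The prong tips are at top (145,167), (209,165) and scene (617,66), (551,57). The tongs' hinge is at top (456,362), with the tips at (360,165) and (444,145). The denture's arch front is at (680,95).

```bash
python3 - <<'E'
from h import *
np.set_printoptions(precision=4,suppress=True)
T=lambda u,v:(140+(u+.5)/2.8-.5,120+(v+.5)/2.8-.5); S=lambda u,v:(210+(u+.5)/2.6-.5,180+(v+.5)/2.6-.5)
for n,a,b in [("grip",(220,328),(539,32)),("tipL",(145,166),(617,66)),("tipR",(209,165),(551,57)),("cornL",(150,44),(623,171)),("cornR",(218,43),(548,161)),("hubtop",(184,40),(582,160)),("barL",(172,323),(585,40)),("barR",(285,340),(494,22))]:
    print(n,*tri(ray("top",*T(*a)),ray("scene",*S(*b))))
for n,p in [("tipL",(145,166)),("tipR",(209,165))]: print(n,at("top",*T(*p),.178))
for n,p in [("barL",(172,323)),("barR",(285,340)),("gr",(220,328))]: print(n,at("top",*T(*p),.1))
print("base",[at("top",*T(*p),.008)[:2] for p in [(168,60),(271,57),(271,165),(166,165)]])
t=np.load("top.npy").astype(int); r,g,b=t[...,0],t[...,1],t[...,2]
# tongs hinge, tips and grips
sub=np.zeros(r.shape,bool); sub[160:240,255:315]=1
m=((b>r+40)&(b>g+15)&sub).astype(np.uint8)
n,l,s,c=cv2.connectedComponentsWithStats(m)
for i in range(1,n):
    if s[i,4]>4: print("blue",s[i],c[i],at("top",*c[i],.029)[:2])
print("hinge",at("top",*T(456,362),.03)[:2])
sub[:]=0; sub[130:195,350:410]=1
m=((r>g+35)&sub&(r-b>25)).astype(np.uint8); ys,xs=np.nonzero(m); print("pink",len(xs),xs.min(),xs.max(),ys.min(),ys.max())
w=((t.sum(2)>420)&sub).astype(np.uint8); q=cv2.minAreaRect(cv2.findContours(w,0,2)[0][0] if 0 else max(cv2.findContours(w,0,2)[0],key=cv2.contourArea)); print("dish",q,[at("top",*p,.012)[:2] for p in cv2.boxPoints(q)])
for n,p in [("front",(680,90)),("legL",(661,134)),("legR",(697,134)),("cL",(658,118)),("cR",(700,118))]: print(n,at("top",*T(*p),.03)[:2])
E
```

```text
grip [0.4468 0.2399 0.0987] 0.0026313271169701035
tipL [0.5813 0.2845 0.1742] 0.0006950613980698849
tipR [0.5768 0.2288 0.1747] 0.0006163823001489571
cornL [0.6964 0.2784 0.1626] 5.798325437972211e-05
cornR [0.6921 0.2191 0.1619] 0.001501370045694215
hubtop [0.6947 0.246  0.1692] 0.0015896235581874334
barL [0.4553 0.2836 0.0996] 9.401428425922747e-05
barR [0.4316 0.1895 0.0941] 0.009732355488181344
tipL [0.5801 0.2832 0.178 ]
tipR [0.5759 0.2284 0.178 ]
barL [0.4552 0.2835 0.1   ]
barR [0.4305 0.1838 0.1   ]
gr [0.4467 0.241  0.1   ]
base [array([0.7377, 0.2976]), array([0.7312, 0.1946]), array([0.6192, 0.2009]), array([0.6289, 0.304 ])]
blue [297 169   4  11  31] [298.3226 174.2903] [0.6097 0.0294]
blue [267 177   5  11  31] [269.     182.2903] [0.5947 0.1105]
blue [300 201   7  24  65] [303.2462 212.1692] [0.5037 0.025 ]
blue [279 207  10  23  65] [283.5077 217.5692] [0.494  0.0788]
hinge [0.4054 0.0353]
pink 19 374 388 153 168
dish ((380.8384704589844, 161.90769958496094), (46.0455436706543, 36.39790344238281), 74.74488067626953) [array([ 0.6852, -0.1414]), array([ 0.7041, -0.2426]), array([ 0.5729, -0.2598]), array([ 0.555 , -0.1605])]
front [ 0.6516 -0.2064]
legL [ 0.6087 -0.1826]
legR [ 0.6055 -0.2175]
cL [ 0.6251 -0.1815]
cR [ 0.6213 -0.2224]
```

```bash
cat >> h.py <<'E'
def plan(p,yaw,n,grip,start=None):
    """rows to TCP p with tool y at world angle yaw (deg), tool down; yaw None keeps"""
    o=bot.get_obs(); P,q=(o["eef_pos"],o["tool_rot"]) if start is None else start
    M=R.from_quat(np.roll(q,-1)).as_matrix(); a=np.degrees(np.arctan2(M[1,1],M[0,1]))
    yaw=a if yaw is None else yaw; d=(yaw-a+180)%360-180
    rows=[]
    for i in range(n):
        dw=(np.array(p)-P)/n; t=np.radians(a+d*i/n); ty=np.array([np.cos(t),np.sin(t),0]); tx=np.array([-ty[1],ty[0],0])
        rows.append([round(float(v),4) for v in (dw@tx,dw@ty,-dw[2])]+[0,0,round(-d/n,2),grip])
    print("yaw now",round(a,2)); print(str(rows).replace(" ",""))
def show():
    o=bot.get_obs(); M=R.from_quat(np.roll(o["tool_rot"],-1)).as_matrix()
    print("t",round(o["t"],2),"p",o["eef_pos"].round(4),"yaw",round(np.degrees(np.arctan2(M[1,1],M[0,1])),2),"z",M[:,2].round(3),"F",o["contact_force"].round(2),"w",round(o["gripper_width"],3),"g",round(o["grasp_force"],2))
E
python3 - <<'E'
from h import *
print("bottle cap",at("top",140,149,.17), at("top",152,155,.08))
plan([.447,.240,.215],-10.5,10,.0854)
E
```

```text
bottle cap [0.67043245 0.40825873 0.17      ] [0.68392448 0.40838069 0.08      ]
yaw now 64.46
[[-0.03,-0.0265,0.0015,0,0,np.float64(7.5),0.0854],[-0.0332,-0.0224,0.0015,0,0,np.float64(7.5),0.0854],[-0.0358,-0.0179,0.0015,0,0,np.float64(7.5),0.0854],[-0.0378,-0.013,0.0015,0,0,np.float64(7.5),0.0854],[-0.0392,-0.008,0.0015,0,0,np.float64(7.5),0.0854],[-0.0399,-0.0028,0.0015,0,0,np.float64(7.5),0.0854],[-0.04,0.0024,0.0015,0,0,np.float64(7.5),0.0854],[-0.0393,0.0076,0.0015,0,0,np.float64(7.5),0.0854],[-0.038,0.0127,0.0015,0,0,np.float64(7.5),0.0854],[-0.036,0.0175,0.0015,0,0,np.float64(7.5),0.0854]]
```

Call:
move_arm:
  commands:
    - [[-0.03,-0.0265,0.0015,0,0,7.5,0.0854],[-0.033,-0.0225,0.0015,0,0,7.5,0.0854],[-0.036,-0.018,0.0015,0,0,7.5,0.0854],[-0.038,-0.013,0.0015,0,0,7.5,0.0854],[-0.039,-0.008,0.0015,0,0,7.5,0.0854],[-0.04,-0.003,0.0015,0,0,7.5,0.0854],[-0.04,0.0025,0.0015,0,0,7.5,0.0854],[-0.039,0.0075,0.0015,0,0,7.5,0.0854],[-0.038,0.0125,0.0015,0,0,7.5,0.0854],[-0.036,0.0175,0.0015,0,0,7.5,0.0854],[0,0,0,0,0,0,0.0854],[0,0,0,0,0,0,0.0854]]
  squeeze: 20

```text
t: 1.6
eef_pos: [0.4461, 0.2409, 0.2162]
tool_rot: [-0.0, 0.769, 0.64, -0.0]
contact_force: [0.7, 0.3, 0.2]
gripper_width: 0.998
grasp_force: 0.0
```

```bash
python3 - <<'E'
from h import *
show(); wrist("w1")
E
```

```text
t 1.6 p [0.4461 0.2409 0.2162] yaw -10.47 z [-0.  0. -1.] F [0.74 0.32 0.24] w 0.998 g 0.0
```

View pics/w1.png

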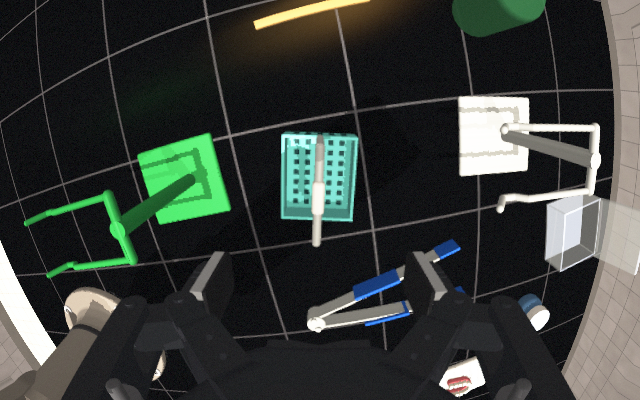

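The wrist view shows the handle bar from (320,138) to (316,244) with its block at (318,198). The chrome prong ends are near (504,129) and (501,208), and the crossbar ends at (597,126) and (597,191).

```bash
python3 - <<'E'
from h import *
z=np.load("w1_p.npz"); ps=(z["p"],z["q"])
A=lambda u,v,h: at("wrist",u,v,h,ps).round(4)
b0,b1,g=A(320,140,.1),A(316,243,.1),A(318,198,.107); print("bar",b0,b1,"block",g,"yaw",np.degrees(np.arctan2(-(b0-b1)[0],(b0-b1)[1])))
im=np.load("w1.npy").astype(int); r,gg,b=im[...,0],im[...,1],im[...,2]
m=((gg-r>30)&(b-r>20)).astype(np.uint8); m[:, :260]=0; m[:,380:]=0; m[:120]=0; m[240:]=0
q=cv2.minAreaRect(cv2.convexHull(max(cv2.findContours(m,0,2)[0],key=cv2.contourArea))); P=np.array([A(*p,.036)[:2] for p in cv2.boxPoints(q)]); print("rim",P.tolist(),P.mean(0))
for n,p,h in [("tipL",(504,129),.178),("tipR",(501,210),.178),("cL",(597,126),.17),("cR",(597,191),.17)]: print(n,A(*p,h))
print("base",[A(*p,.008)[:2] for p in [(459,98),(529,98),(529,174),(460,175)]])
t=lambda u,v:(140+(u+.5)/2.8-.5,120+(v+.5)/2.8-.5)
for n,a,b_ in [("tipL",(145,166),(504,129)),("tipR",(209,165),(501,209)),("cL",(150,44),(598,126)),("cR",(218,43),(597,191)),("grip",(220,328),(318,198))]: print(n,*tri(ray("top",*t(*a)),ray("wrist",*b_,ps)))
w=im[90:250,450:620]; cv2.imwrite("pics/w1z.png",cv2.resize(w.astype(np.uint8),None,fx=3.6,fy=3.6,interpolation=2)[:,:,::-1])
E
```

```text
bar [0.4558 0.2855 0.1   ] [0.4352 0.1928 0.1   ] block [0.4453 0.2378 0.107 ] yaw -12.528807709151518
rim [[0.3921, 0.1998], [0.4167, 0.2951], [0.4533, 0.2865], [0.4318, 0.191]] [0.423475 0.2431  ]
tipL [0.5788 0.2848 0.178 ]
tipR [0.5751 0.2279 0.178 ]
cL [0.6893 0.2773 0.17  ]
cR [0.6939 0.219  0.17  ]
base [array([0.6277, 0.2994]), array([0.7368, 0.292 ]), array([0.7317, 0.1881]), array([0.6197, 0.2042])]
tipL [0.58117552 0.28414378 0.174335  ] 1.4121655598762289e-05
tipR [0.5757652  0.22841896 0.17738175] 0.0005783069177414167
cL [0.69430967 0.27696304 0.16743199] 0.0007377234881315238
cR [0.69004746 0.21843708 0.17124062] 0.004548634670399353
grip [0.44527391 0.23890759 0.11016703] 0.0005784719262225995
```

View pics/w1z.png

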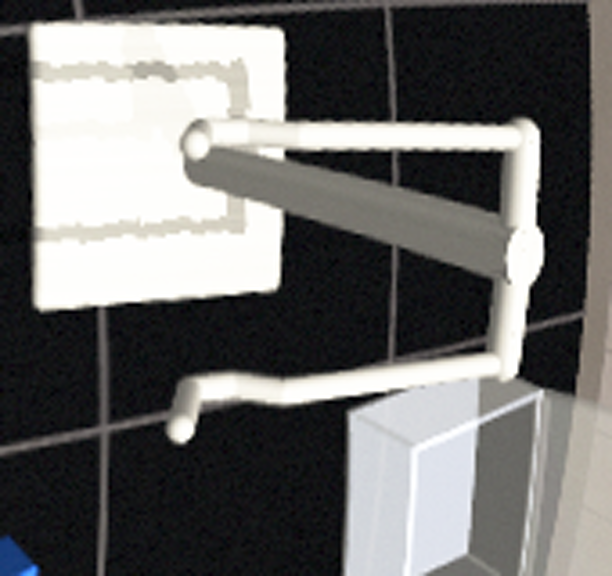

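```bash
python3 - <<'E'
from h import *
z=np.load("w1_p.npz"); ps=(z["p"],z["q"])
for n,p,h in [("bend",(503,197.5),.158),("flatend",(516,196.5),.158),("ramp",(528,197.5),.163),("tip",(500,209.5),.178)]: print(n,at("wrist",*p,h,ps).round(4))
plan([.4455,.2388,.081],-13,5,.0854)
E
```

```text
bend [0.5895 0.2282 0.158 ]
flatend [0.6025 0.2266 0.158 ]
ramp [0.6115 0.2258 0.163 ]
tip [0.5742 0.2284 0.178 ]
yaw now -10.41
[[-0.0005,0.0,0.027,0,0,np.float64(0.52),0.0854],[-0.0005,0.0,0.027,0,0,np.float64(0.52),0.0854],[-0.0005,0.0,0.027,0,0,np.float64(0.52),0.0854],[-0.0005,0.0,0.027,0,0,np.float64(0.52),0.0854],[-0.0005,0.0,0.027,0,0,np.float64(0.52),0.0854]]
```

Call:
move_arm:
  commands:
    - [[-0.0005,0,0.027,0,0,0.5,0.0854],[-0.0005,0,0.027,0,0,0.5,0.0854],[-0.0005,0,0.027,0,0,0.5,0.0854],[-0.0005,0,0.027,0,0,0.5,0.0854],[-0.0005,0,0.027,0,0,0.5,0.0854],[0,0,0,0,0,0,0.0854],[0,0,0,0,0,0,0.0],[0,0,0,0,0,0,0.0],[0,0,0,0,0,0,0.0],[0,0,0,0,0,0,0.0],[0,0,0,0,0,0,0.0],[0,0,0,0,0,0,0.0],[0,0,0,0,0,0,0.0],[0,0,0,0,0,0,0.0]]
  squeeze: 40

```text
t: 3.4
eef_pos: [0.4459, 0.2381, 0.0816]
tool_rot: [-0.0, 0.783, 0.622, 0.0]
contact_force: [-2.6, 0.5, 6.6]
gripper_width: 0.121
grasp_force: 42.6
```

```bash
python3 - <<'E'
from h import *
show()
o=bot.get_obs();p=o["eef_pos"];q=o["tool_rot"]
plan([p[0],p[1],.19],None,4,0)
plan([.525,.255,.19],-3.4,4,0,(np.array([p[0],p[1],.19]),q))
E
```

```text
t 3.4 p [0.4459 0.2381 0.0816] yaw -13.03 z [-0.  0. -1.] F [-2.61  0.47  6.63] w 0.121 g 42.61
yaw now -13.03
[[0.0,0.0,-0.0271,0,0,np.float64(-0.0),0],[0.0,0.0,-0.0271,0,0,np.float64(-0.0),0],[0.0,0.0,-0.0271,0,0,np.float64(-0.0),0],[0.0,0.0,-0.0271,0,0,np.float64(-0.0),0]]
yaw now -13.03
[[0.0086,0.0183,-0.0,0,0,np.float64(-2.41),0],[0.0078,0.0187,-0.0,0,0,np.float64(-2.41),0],[0.007,0.019,-0.0,0,0,np.float64(-2.41),0],[0.0062,0.0192,-0.0,0,0,np.float64(-2.41),0]]
```

Call:
move_arm:
  commands:
    - [[0,0,-0.012,0,0,0,0],[0,0,-0.024,0,0,0,0],[0,0,-0.024,0,0,0,0],[0,0,-0.024,0,0,0,0],[0,0,-0.012,0,0,0,0],[0.0086,0.0183,0,0,0,-2.4,0],[0.0078,0.0187,0,0,0,-2.4,0],[0.007,0.019,0,0,0,-2.4,0],[0.0062,0.0192,0,0,0,-2.4,0],[0,0,0,0,0,0,0],[0,0,0,0,0,0,0],[0,0,0,0,0,0,0]]

```text
t: 4.9
eef_pos: [0.5242, 0.2546, 0.1772]
tool_rot: [-0.0, 0.728, 0.686, -0.0]
contact_force: [-0.2, -0.2, -2.1]
gripper_width: 0.12
grasp_force: 41.6
```

```bash
python3 - <<'E'
from h import *
show(); wrist("w2"); im=imaging.read_camera("scene"); np.save("s2.npy",im)
a=np.load("w2.npy")[60:260,240:600]; b=im[150:310,360:480]
a=cv2.resize(a,None,fx=1.5,fy=1.5,interpolation=2); b=cv2.resize(b,(225,300),interpolation=2)
cv2.imwrite("pics/c2.png",np.hstack([a,b])[:,:,::-1])
plan([.597,.255,.178],-3.4,4,0)
E
```

```text
t 4.9 p [0.5242 0.2546 0.1772] yaw -3.45 z [-0.001 -0.    -1.   ] F [-0.2  -0.19 -2.06] w 0.12 g 41.64
yaw now -3.43
[[0.0011,0.0181,-0.0002,0,0,np.float64(-0.01),0],[0.0011,0.0181,-0.0002,0,0,np.float64(-0.01),0],[0.0011,0.0181,-0.0002,0,0,np.float64(-0.01),0],[0.0011,0.0181,-0.0002,0,0,np.float64(-0.01),0]]
```

View pics/c2.png

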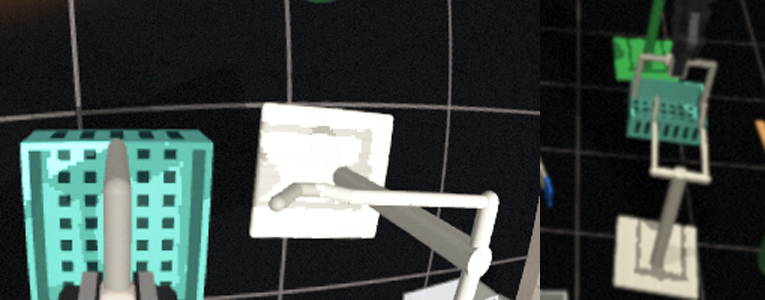

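The basket hangs upright in the fingers, with the handle bar in front of the tips. The left prong's tip is at crop (277,204), its bend at (302,190) and its ramp at about (345,196). I'll refine the seat from these.

```bash
python3 - <<'E'
from h import *
z=np.load("w2_p.npz"); ps=(z["p"],z["q"])
for n,(u,v),h in [("tip",(277,204),.178),("bend",(302,190),.158),("flatend",(325,191),.158),("ramp",(350,198),.166),("corner",(491,200),.166),("post",(480,260),.17)]: print(n,at("wrist",240+u/1.5,60+v/1.5,h,ps).round(4))
E
```

```text
tip [0.5794 0.2843 0.178 ]
bend [0.5967 0.2827 0.158 ]
flatend [0.6067 0.2818 0.158 ]
ramp [0.6139 0.281  0.166 ]
corner [0.6927 0.2759 0.166 ]
post [0.6888 0.2489 0.17  ]
```

Call:
move_arm:
  commands:
    - [[0.0011,0.0186,0,0,0,0,0],[0.0011,0.0186,0,0,0,0,0],[0.0011,0.0186,0,0,0,0,0],[0.0011,0.0186,0,0,0,0,0],[0,0,0,0,0,0,0],[0,0,0.008,0,0,0,0],[0,0,0.008,0,0,0,0],[0,0,0.008,0,0,0,0],[0,0,0.006,0,0,0,0],[0,0,0.002,0,0,0,0],[0,0,0,0,0,0,0]]

```text
t: 6.38
eef_pos: [0.5996, 0.2547, 0.1452]
tool_rot: [-0.0, 0.728, 0.686, -0.0]
contact_force: [0.5, -0.1, -1.8]
gripper_width: 0.119
grasp_force: 41.6
```

```bash
python3 - <<'E'
from h import *
show(); wrist("w3"); im=imaging.read_camera("scene"); np.save("s3.npy",im)
a=np.load("w3.npy")[60:260,200:440]; b=im[160:310,370:480]
a=cv2.resize(a,None,fx=1.8,fy=1.8,interpolation=2); b=cv2.resize(b,(264,360),interpolation=2)
cv2.imwrite("pics/c3.png",np.hstack([a,b])[:,:,::-1])
E
```

```text
t 6.38 p [0.5996 0.2547 0.1452] yaw -3.44 z [-0. -0. -1.] F [ 0.49 -0.06 -1.83] w 0.119 g 41.62
```

View pics/c3.png

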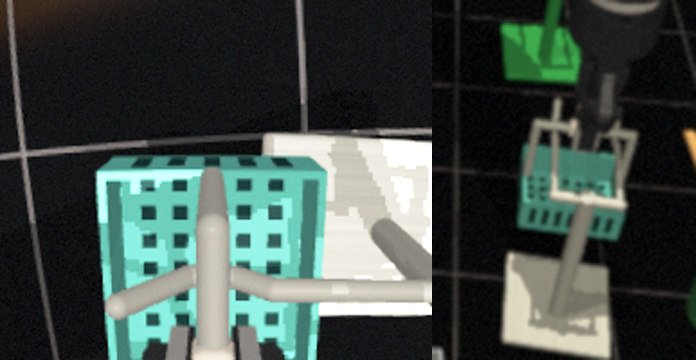

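The bar (crop 212,250) sits over the trough, between the upturned tip and the rising ramp, with the prong passing under it. It isn't resting yet, so I'll ease it down.

Call:
move_arm:
  commands:
    - [[0,0,0.001,0,0,0,0],[0,0,0.001,0,0,0,0],[0,0,0,0,0,0,0]]

```text
t: 6.85
eef_pos: [0.5998, 0.2548, 0.1435]
tool_rot: [0.0, 0.728, 0.686, 0.0]
contact_force: [-0.2, -1.2, 0.1]
gripper_width: 0.119
grasp_force: 41.8
```

Call:
move_arm:
  commands:
    - [[0,0,0.0007,0,0,0,0],[0,0,0,0,0,0,0],[0,0,0,0,0,0,0.025],[0,0,0,0,0,0,0.045],[0,0,0,0,0,0,0.045],[0,0,0,0,0,0,0.045],[0,0,-0.01,0,0,0,0.045],[0,0,-0.02,0,0,0,0.045],[0,0,-0.03,0,0,0,0.045],[0,0,-0.03,0,0,0,0.045],[0,0,-0.03,0,0,0,0.045],[0,0,0,0,0,0,0.045]]

```text
t: 8.35
eef_pos: [0.6015, 0.2551, 0.2672]
tool_rot: [0.001, 0.728, 0.685, 0.003]
contact_force: [0.8, -0.1, -0.1]
gripper_width: 0.526
grasp_force: 0.0
```

```bash
python3 - <<'E'
from h import *
show(); wrist("w4"); im=imaging.read_camera("scene"); np.save("s4.npy",im)
a=np.load("w4.npy")[60:390,200:600]; b=im[160:310,370:480]
a=cv2.resize(a,(436,360),interpolation=2); b=cv2.resize(b,(264,360),interpolation=2)
cv2.imwrite("pics/c4.png",np.hstack([a,b])[:,:,::-1])
plan([.52,.045,.25],100,10,.08)
E
```

```text
t 8.35 p [0.6015 0.2551 0.2672] yaw -3.46 z [ 0.006  0.003 -1.   ] F [ 0.83 -0.12 -0.09] w 0.526 g 0.0
yaw now -3.44
[[-0.0214,-0.0067,0.0014,0,0,np.float64(-10.34),0.08],[-0.0199,-0.0104,0.0014,0,0,np.float64(-10.34),0.08],[-0.0177,-0.0138,0.0014,0,0,np.float64(-10.34),0.08],[-0.0149,-0.0168,0.0014,0,0,np.float64(-10.34),0.08],[-0.0116,-0.0192,0.0014,0,0,np.float64(-10.34),0.08],[-0.008,-0.021,0.0014,0,0,np.float64(-10.34),0.08],[-0.0041,-0.0221,0.0014,0,0,np.float64(-10.34),0.08],[-0.0001,-0.0224,0.0014,0,0,np.float64(-10.34),0.08],[0.0039,-0.0221,0.0014,0,0,np.float64(-10.34),0.08],[0.0078,-0.021,0.0014,0,0,np.float64(-10.34),0.08]]
```

View pics/c4.png

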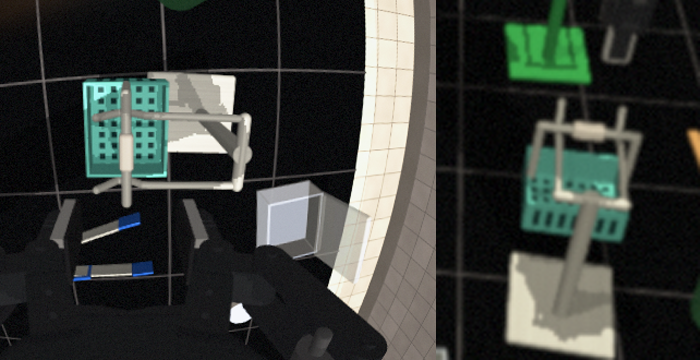

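The scene crop (590,130) and the wrist crop (125,140) both show the handle bar resting on both prongs, clear of the fingers. Next, the tongs.

Call:
move_arm:
  commands:
    - [[-0.0214,-0.0067,0.0014,0,0,-10.3,0.06],[-0.0199,-0.0104,0.0014,0,0,-10.3,0.06],[-0.0177,-0.0138,0.0014,0,0,-10.3,0.08],[-0.0149,-0.0168,0.0014,0,0,-10.3,0.0854],[-0.0116,-0.0192,0.0014,0,0,-10.3,0.0854],[-0.008,-0.021,0.0014,0,0,-10.3,0.0854],[-0.0041,-0.0221,0.0014,0,0,-10.3,0.0854],[0,-0.0224,0.0014,0,0,-10.3,0.0854],[0.0039,-0.0221,0.0014,0,0,-10.3,0.0854],[0.0078,-0.021,0.0014,0,0,-10.3,0.0854],[0,0,0,0,0,0,0.0854],[0,0,0,0,0,0,0.0854]]
  squeeze: 20

```text
t: 9.95
eef_pos: [0.5192, 0.0461, 0.2483]
tool_rot: [-0.0, -0.082, 0.997, 0.0]
contact_force: [0.1, 0.2, -0.8]
gripper_width: 0.999
grasp_force: 0.0
```

```bash
cat > tg.py <<'E'
from h import *
def tongs(name):
    im,ps=wrist(name); im=im.astype(int); r,g,b=im[...,0],im[...,1],im[...,2]
    m=((b>r+40)&(b>g+15)).astype(np.uint8); n,l,s,c=cv2.connectedComponentsWithStats(m)
    for i in range(1,n):
        if s[i,4]>25: print("blue",s[i],c[i].round(1),at("wrist",*c[i],.029,ps)[:2].round(4))
    h=cv2.cvtColor(im.astype(np.uint8),cv2.COLOR_RGB2HSV)
    m=((r>g+35)&(r-b>25)).astype(np.uint8); n,l,s,c=cv2.connectedComponentsWithStats(m)
    for i in range(1,n):
        if s[i,4]>25: print("pink",s[i],c[i].round(1),at("wrist",*c[i],.02,ps)[:2].round(4))
    return im,ps
E
python3 - <<'E'
from tg import *
show(); tongs("w5")
E
```

```text
t 9.95 p [0.5192 0.0461 0.2483] yaw 99.4 z [-0.  0. -1.] F [ 0.1   0.15 -0.82] w 0.999 g 0.0
blue [298 123   9  55 262] [301.8 149.3] [0.5003 0.0235]
blue [342 123  10  55 277] [347.2 150. ] [0.4923 0.0764]
blue [353 218   7  25 123] [356.1 230.6] [0.5921 0.1076]
blue [290 221   7  23 108] [292.8 231.9] [0.6069 0.0278]
blue [229 291  18  25 227] [238.2 301.2] [ 0.7333 -0.0376]
pink [633 103   7  18  88] [636.5 112.6] [0.2987 0.6094]
pink [633 122   7  14  55] [636.5 127.7] [0.3258 0.6192]
pink [541 139  25  91 147] [552.6 181.6] [0.4743 0.4052]
pink [125 198  14  33 156] [131.  215.3] [ 0.6309 -0.2139]
pink [144 204   8  27 109] [148.1 215.7] [ 0.6256 -0.183 ]
pink [ 552  237   88   76 2389] [584.  266.9] [0.6137 0.5829]
```

```bash
python3 - <<'E'
from tg import *
q=bot.get_obs()["tool_rot"]
plan([.4975,.051,.061],99.8,5,.0854)
E
```

```text
yaw now 99.48
[[0.0041,0.0016,0.0375,0,0,np.float64(-0.06),0.0854],[0.0041,0.0016,0.0375,0,0,np.float64(-0.06),0.0854],[0.0041,0.0016,0.0375,0,0,np.float64(-0.06),0.0854],[0.0041,0.0016,0.0375,0,0,np.float64(-0.06),0.0854],[0.0041,0.0017,0.0375,0,0,np.float64(-0.06),0.0854]]
```

Call:
move_arm:
  commands:
    - [[0.0041,0.0016,0.0375,0,0,0,0.0854],[0.0041,0.0016,0.0375,0,0,0,0.0854],[0.0041,0.0016,0.0375,0,0,-0.3,0.0854],[0.0041,0.0016,0.0375,0,0,0,0.0854],[0.0041,0.0016,0.0375,0,0,0,0.0854],[0,0,0,0,0,0,0.0854]]

```text
t: 10.75
eef_pos: [0.4954, 0.0504, 0.0589]
tool_rot: [-0.003, -0.086, 0.996, -0.0]
contact_force: [-0.2, -0.4, 0.5]
gripper_width: 1.0
grasp_force: 0.0
```

```bash
python3 - <<'E'
from tg import *
show(); tongs("w6")
plan([.4975,.051,.001],99.8,5,.0854)
E
```

```text
t 10.75 p [0.4954 0.0504 0.0589] yaw 99.88 z [-0.006 -0.001 -1.   ] F [-0.2  -0.35  0.47] w 1.0 g 0.0
blue [268 176  16 106 968] [274.6 227.9] [0.4967 0.0235]
blue [351 176  16 106 962] [359.9 227.4] [0.4874 0.0747]
blue [369 329   5  18  43] [371.  340.2] [0.5774 0.1052]
blue [262 330   6  17  52] [264.5 340.6] [0.5918 0.0259]
pink [601 224  39  97 250] [623.2 269.2] [0.4994 0.3915]
pink [ 34 273  22  44 313] [ 45.1 293.1] [ 0.6266 -0.214 ]
pink [ 55 285  17  35 260] [ 64.6 300. ] [ 0.6235 -0.182 ]
pink [ 600  304   40   96 2150] [625.7 358. ] [0.6583 0.5847]
yaw now 99.86
[[-0.0001,0.0001,0.0119,0,0,np.float64(0.01),0.0854],[-0.0001,0.0001,0.0119,0,0,np.float64(0.01),0.0854],[-0.0001,0.0001,0.0119,0,0,np.float64(0.01),0.0854],[-0.0001,0.0001,0.0119,0,0,np.float64(0.01),0.0854],[-0.0001,0.0001,0.0119,0,0,np.float64(0.01),0.0854]]
```

Call:
move_arm:
  commands:
    - [[0,0,0.012,0,0,0,0.0854],[0,0,0.012,0,0,0,0.0854],[0,0,0.012,0,0,0,0.0854],[0,0,0.012,0,0,0,0.0854],[0,0,0.011,0,0,0,0.0854],[0,0,0,0,0,0,0.0854],[0,0,0,0,0,0,0.07],[0,0,0,0,0,0,0.06],[0,0,0,0,0,0,0.053],[0,0,0,0,0,0,0.053],[0,0,0,0,0,0,0.053],[0,0,0,0,0,0,0.053]]

```text
t: 12.3
eef_pos: [0.4985, 0.0498, 0.0032]
tool_rot: [0.001, -0.086, 0.996, 0.0]
contact_force: [-1.4, -0.2, 7.4]
gripper_width: 0.621
grasp_force: 8.2
```

```bash
python3 - <<'E'
from tg import *
show(); tongs("w7")
E
```

```text
t 12.3 p [0.4985 0.0498 0.0032] yaw 99.85 z [ 0.002  0.001 -1.   ] F [-1.44 -0.17  7.41] w 0.621 g 8.22
blue [ 259  197   20  140 1779] [266.6 265.4] [0.4933 0.0258]
blue [ 358  198   21  139 1786] [369.9 266.3] [0.4861 0.0705]
pink [  0 298  23  47 300] [ 10.3 315.9] [ 0.6212 -0.2139]
pink [ 20 312  21  38 334] [ 31.6 328.9] [ 0.6218 -0.1808]
pink [626 318  14  26  69] [633.  331.1] [0.5477 0.3855]
pink [619 364  21  36 467] [631.6 381.5] [0.6553 0.528 ]
```

Call:
move_arm:
  commands:
    - [[0,0,-0.006,0,0,0,0.053],[0,0,-0.012,0,0,0,0.053],[0,0,-0.02,0,0,0,0.053],[0,0,-0.02,0,0,0,0.053],[0,0,-0.012,0,0,0,0.053],[0,0,0,0,0,0,0.053],[0,0,0,0,0,0,0.053]]

```text
t: 13.22
eef_pos: [0.4972, 0.0496, 0.0717]
tool_rot: [-0.0, -0.086, 0.996, -0.0]
contact_force: [-0.3, 0.2, -0.9]
gripper_width: 0.621
grasp_force: 5.3
```

```bash
python3 - <<'E'
from tg import *
show(); im,ps=tongs("w8")
imaging_s=imaging.read_camera("scene").astype(int); t=imaging.read_camera("top").astype(int)
np.save("s8.npy",imaging_s); np.save("t8.npy",t)
for n,a in (("scene",imaging_s),("top",t)):
    r,g,b=a[...,0],a[...,1],a[...,2]; m=((b>r+40)&(b>g+15)).astype(np.uint8); k,l,s,c=cv2.connectedComponentsWithStats(m)
    for i in range(1,k):
        if s[i,4]>4: print(n,s[i],c[i].round(1),at(n,*c[i],.09)[:2].round(4))
E
```

```text
t 13.22 p [0.4972 0.0496 0.0717] yaw 99.86 z [-0.001 -0.    -1.   ] F [-0.31  0.23 -0.92] w 0.621 g 5.34
blue [ 259  197   18  140 1713] [266.8 264.8] [0.5332 0.0196]
blue [ 358  198   21  139 1728] [369.6 265.7] [0.5217 0.0901]
blue [173 384  23  16 154] [182.2 390.4] [ 0.7116 -0.0574]
pink [596 194  44 120 288] [621.8 250.5] [0.4845 0.3913]
pink [ 42 266  21  43 307] [ 52.7 286.1] [ 0.627  -0.2137]
pink [ 63 276  16  36 249] [ 72.  291.6] [ 0.6231 -0.1819]
pink [ 596  298   44  102 2562] [624.5 351.5] [0.6594 0.5964]
scene [351 192   6  16  26] [353.6 199. ] [0.4866 0.0741]
scene [335 195   3  15  27] [335.6 203.2] [0.509 0.029]
scene [333 225   4  17  54] [334.2 232.9] [0.6166 0.035 ]
scene [361 224   5  17  61] [363.3 232.1] [0.6054 0.1035]
```

```bash
python3 - <<'E'
from tg import *
plan([.605,-.13,.135],84,10,.053)
E
```

```text
yaw now 99.86
[[-0.0076,-0.0195,-0.0064,0,0,np.float64(1.59),0.053],[-0.0081,-0.0193,-0.0064,0,0,np.float64(1.59),0.053],[-0.0086,-0.0191,-0.0064,0,0,np.float64(1.59),0.053],[-0.0092,-0.0188,-0.0064,0,0,np.float64(1.59),0.053],[-0.0097,-0.0186,-0.0064,0,0,np.float64(1.59),0.053],[-0.0102,-0.0183,-0.0064,0,0,np.float64(1.59),0.053],[-0.0107,-0.018,-0.0064,0,0,np.float64(1.59),0.053],[-0.0112,-0.0177,-0.0064,0,0,np.float64(1.59),0.053],[-0.0117,-0.0174,-0.0064,0,0,np.float64(1.59),0.053],[-0.0121,-0.0171,-0.0064,0,0,np.float64(1.59),0.053]]
```

Call:
move_arm:
  commands:
    - [[0,0,-0.01,0,0,0,0.053],[-0.0076,-0.0195,-0.006,0,0,1.6,0.053],[-0.0081,-0.0193,-0.006,0,0,1.6,0.053],[-0.0086,-0.0191,-0.006,0,0,1.6,0.053],[-0.0092,-0.0188,-0.006,0,0,1.6,0.053],[-0.0097,-0.0186,-0.006,0,0,1.6,0.053],[-0.0102,-0.0183,-0.006,0,0,1.6,0.053],[-0.0107,-0.018,-0.006,0,0,1.6,0.053],[-0.0112,-0.0177,-0.005,0,0,1.6,0.053],[-0.0117,-0.0174,-0.004,0,0,1.6,0.053],[-0.0121,-0.0171,-0.003,0,0,1.5,0.053],[0,0,0,0,0,0,0.053],[0,0,0,0,0,0,0.053]]

```text
t: 15.0
eef_pos: [0.605, -0.1293, 0.1356]
tool_rot: [-0.001, 0.052, 0.999, 0.0]
contact_force: [0.1, 0.1, -1.6]
gripper_width: 0.625
grasp_force: 5.3
```

```bash
python3 - <<'E'
from tg import *
show(); im,ps=tongs("w9")
a=im.astype(np.uint8)[60:360,100:420]; t=imaging.read_camera("top"); np.save("t9.npy",t)
a=cv2.resize(a,(640,600),interpolation=2)
cv2.imwrite("pics/c9.png",a[:,:,::-1])
from h import ray
c=imaging.calibration("wrist")
E
```

```text
t 15.0 p [ 0.605  -0.1293  0.1356] yaw 83.99 z [-0.001  0.001 -1.   ] F [ 0.12  0.13 -1.59] w 0.625 g 5.34
blue [ 260  198   17  138 1636] [266.9 265.3] [ 0.6676 -0.184 ]
blue [ 361  198   18  139 1647] [369.7 265.4] [ 0.6778 -0.0885]
pink [215 202  37  48 331] [233.  230.4] [ 0.6332 -0.2123]
pink [251 202  13  14  77] [258.7 206.2] [ 0.612  -0.1835]
```

View pics/c9.png

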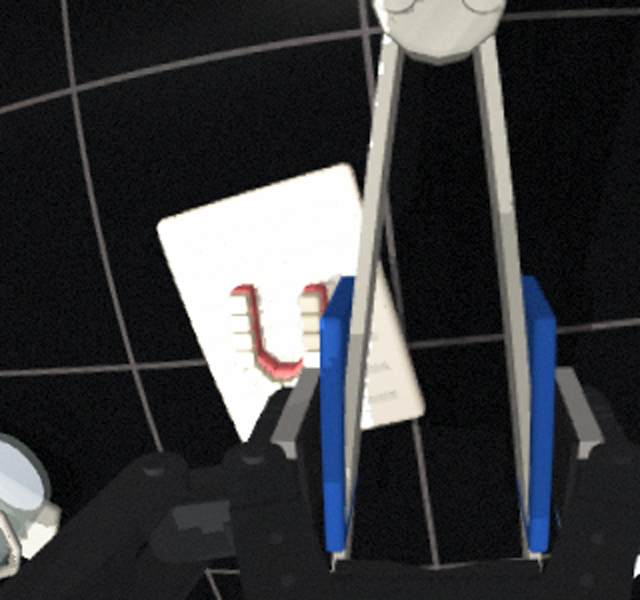

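The picture shows the tongs held level and the denture at crop (280,330). Its leg ends are at (232–258,290) and (303–328,290), the inner front of the arch is at (281,368), and it lies nearly parallel to the tongs. I'll convert these to positions.

```bash
python3 - <<'E'
from h import *
z=np.load("w9_p.npz"); ps=(z["p"],z["q"])
C=lambda u,v,h: at("wrist",100+u/2-.25,60+v/2-.25,h,ps)[:2].round(4)
for n,u,v in [("Lout",232,290),("Lin",257,290),("Rin",303,290),("Rout",328,290),("front in",281,368),("front out",282,380)]: print(n,C(u,v,.02),C(u,v,.028))
im=np.load("w9.npy"); g=im[195:265,205:265].astype(int)
for v in (207,212,218,224,230): print(v,im[v,208:232].min(1).tolist())
# pink leg ends in earlier images
for nm in ("w5","w6","w8"):
    z=np.load(nm+"_p.npz"); p2=(z["p"],z["q"]); a=np.load(nm+".npy").astype(int); m=((a[...,0]>a[...,1]+35)&(a[...,0]-a[...,2]>25)); 
    if nm=="w5": sl=(slice(190,240),slice(110,165))
    elif nm=="w6": sl=(slice(265,325),slice(25,80))
    else: sl=(slice(260,320),slice(35,85))
    mm=np.zeros(m.shape,bool); mm[sl]=m[sl]; vs,us=np.nonzero(mm); W=np.array([at("wrist",u,v,.02,p2)[:2] for u,v in zip(us,vs)])
    rc=cv2.minAreaRect(W.astype(np.float32)*1000); print(nm,rc)
z=np.load("w9_p.npz"); a=np.load("w9.npy").astype(int); m=((a[...,0]>a[...,1]+35)&(a[...,0]-a[...,2]>25)); mm=np.zeros(m.shape,bool); mm[195:260,205:270]=m[195:260,205:270]
vs,us=np.nonzero(mm); W=np.array([at("wrist",u,v,.02,ps)[:2] for u,v in zip(us,vs)]); print("w9",cv2.minAreaRect(W.astype(np.float32)*1000))
# dish corners
for u,v in [(158,226),(352,165),(423,413)]: print("dish",C(u,v,.012))
E
```

```text
Lout [ 0.6066 -0.2238] [ 0.6042 -0.2207]
Lin [ 0.6078 -0.2117] [ 0.6053 -0.2089]
Rin [ 0.61   -0.1902] [ 0.6074 -0.188 ]
Rout [ 0.6111 -0.1788] [ 0.6086 -0.177 ]
front in [ 0.6475 -0.208 ] [ 0.6438 -0.2053]
front out [ 0.6538 -0.2088] [ 0.6499 -0.2061]
207 [254, 254, 254, 254, 254, 254, 238, 174, 136, 137, 140, 141, 142, 147, 139, 128, 117, 77, 64, 90, 146, 190, 235, 253]
212 [253, 249, 254, 246, 253, 252, 254, 254, 254, 254, 254, 254, 254, 254, 246, 168, 117, 97, 70, 62, 118, 165, 217, 251]
218 [254, 254, 254, 254, 254, 254, 245, 241, 244, 245, 244, 244, 245, 244, 242, 215, 143, 119, 100, 74, 77, 128, 213, 251]
224 [254, 254, 254, 254, 254, 254, 247, 250, 254, 254, 253, 254, 254, 254, 254, 251, 208, 134, 94, 76, 61, 80, 125, 173]
230 [252, 252, 253, 253, 253, 253, 253, 252, 253, 254, 254, 254, 254, 254, 254, 254, 251, 213, 130, 102, 84, 58, 70, 174]
w5 ((629.938232421875, -202.66744995117188), (46.235084533691406, 49.46831130981445), 84.4024658203125)
w6 ((627.50634765625, -198.26754760742188), (56.30714416503906, 53.28807830810547), 6.4281182289123535)
w8 ((629.593994140625, -201.77786254882812), (51.816429138183594, 55.71289825439453), 85.14545440673828)
w9 ((629.7008056640625, -204.19094848632812), (45.54158401489258, 47.30895233154297), 84.14275360107422)
dish [ 0.5738 -0.2586]
dish [ 0.5581 -0.1614]
dish [ 0.6822 -0.1443]
```

```bash
python3 - <<'E'
from tg import *
plan([.5251,-.1924,.1356],84,5,.053)
E
```

```text
yaw now 84.04
[[0.0146,-0.0143,0.0,0,0,np.float64(0.01),0.053],[0.0146,-0.0143,0.0,0,0,np.float64(0.01),0.053],[0.0146,-0.0143,0.0,0,0,np.float64(0.01),0.053],[0.0146,-0.0143,0.0,0,0,np.float64(0.01),0.053],[0.0146,-0.0143,0.0,0,0,np.float64(0.01),0.053]]
```

Call:
move_arm:
  commands:
    - [[0.0146,-0.0143,0,0,0,0,0.053],[0.0146,-0.0143,0,0,0,0,0.053],[0.0146,-0.0143,0,0,0,0,0.053],[0.0146,-0.0143,0,0,0,0,0.053],[0.0146,-0.0143,0,0,0,0,0.053],[0,0,0.02,0,0,0,0.053],[0,0,0.02,0,0,0,0.053],[0,0,0.02,0,0,0,0.053],[0,0,0.02,0,0,0,0.053],[0,0,0,0,0,0,0.053],[0,0,0,0,0,0,0.053]]

```text
t: 16.48
eef_pos: [0.5255, -0.1938, 0.0568]
tool_rot: [0.0, 0.053, 0.999, -0.0]
contact_force: [-0.5, -0.9, -2.3]
gripper_width: 0.626
grasp_force: 5.3
```

```bash
cat > chk.py <<'E'
from h import *
def chk(name,ztip,zd):
    show()
    a=imaging.read_camera("scene").astype(int); np.save(name+".npy",a); r,g,b=a[...,0],a[...,1],a[...,2]
    m=((b>r+40)&(b>g+15)).astype(np.uint8); k,l,s,c=cv2.connectedComponentsWithStats(m)
    for i in range(1,k):
        if s[i,4]>8: print("blue",s[i],c[i].round(1),at("scene",*c[i],ztip)[:2].round(4))
    m=((r>g+35)&(r-b>15)).astype(np.uint8); m[:200]=0; m[300:]=0; m[:,:190]=0; m[:,300:]=0
    vs,us=np.nonzero(m)
    if len(us): print("pink",len(us),us.min(),us.max(),vs.min(),vs.max(),us.mean(),vs.mean(),at("scene",us.min(),vs.mean(),zd)[:2],at("scene",us.max(),vs.mean(),zd)[:2])
E
python3 -c "
from chk import *
chk('s10',.067,.02)"
```

```text
t 16.48 p [ 0.5255 -0.1938  0.0568] yaw 83.93 z [ 0.001 -0.    -1.   ] F [-0.46 -0.93 -2.26] w 0.626 g 5.34
blue [235 194  12  17  47] [240.9 201.6] [ 0.5077 -0.2224]
blue [254 207   6  13  37] [256.5 212.7] [ 0.5454 -0.1715]
blue [217 225   8  16  75] [220.6 232.2] [ 0.6257 -0.2417]
blue [246 230   5  14  43] [248.3 236. ] [ 0.6299 -0.1716]
pink 71 229 248 243 259 238.22535211267606 254.29577464788733 [ 0.65268552 -0.21927523] [ 0.64697495 -0.1730552 ]
```

```bash
python3 - <<'E'
from h import *
for nm in ("scene","s10"):
    a=np.load(nm+".npy").astype(int)[232:268,220:258]; r,g,b=a[...,0],a[...,1],a[...,2]
    m=((r>g+20)&(r-b>10)); print(nm)
    for row in m[::1]: print("".join(".#"[int(x)] for x in row))
E
```

```text
scene
......................................
......................................
......................................
......................................
......................................
......................................
......................................
......................................
......................................
......................................
......................................
...............##.....................
...............##...........#.........
..............##............##........
..............##...........###........
.............###...........##.........
.............##...........###.........
............##............##..........
.............#...........###..........
........................###...........
........#..............####...........
........##............#####...........
........###..........#####............
.........######....######.............
..........###############.............
..........##############..............
...........##########.................
..............#####...................
..
[... 1017 characters left out ...]
............#...........###..........
........................###...........
........#..............####...........
........##............#####...........
.........##..........#####............
.........######....#######............
..........###############.............
..........##############..............
...........##########.................
..............#####...................
......................................
......................................
......................................
......................................
......................................
......................................
......................................
......................................
```

```bash
python3 - <<'E'
from h import *
for n,u,v,z in [("outer+y base",248.5,247,.013),("outer+y",247,250,.013),("end top +y",248.5,244,.022),("end -y inner",235.5,243,.02),("front",236,259,.013)]: print(n,at("scene",u,v,z)[:2].round(4))
for n in ("outer","tip"):pass
print(proj("scene",np.array([.6285,-.2033,.031])),proj("scene",np.array([.6285,-.2033,.013])))
E
```

```text
outer+y base [ 0.6167 -0.1801]
outer+y [ 0.6271 -0.1813]
end top +y [ 0.6147 -0.1797]
end -y inner [ 0.6135 -0.2137]
front [ 0.6595 -0.2007]
[237.44681532 244.65308832] [238.29746574 249.60806653]
```

Call:
move_arm:
  commands:
    - [[0,0,0.01,0,0,0,0.053],[0,0,0.012,0,0,0,0.053],[0,0,0.01,0,0,0,0.053],[0,0,0.005,0,0,0,0.053],[0,0,0,0,0,0,0.053],[0,0,0,0,0,0,0.053]]

```text
t: 17.27
eef_pos: [0.5255, -0.1934, 0.0193]
tool_rot: [0.0, 0.053, 0.999, -0.0]
contact_force: [-0.1, 0.2, -1.8]
gripper_width: 0.622
grasp_force: 5.3
```

```bash
python3 -c "
from chk import *
chk('s11',.032,.02)"
```

```text
t 17.27 p [ 0.5255 -0.1934  0.0193] yaw 83.95 z [ 0. -0. -1.] F [-0.09  0.18 -1.83] w 0.622 g 5.34
blue [237 205  12  16  40] [242.8 212. ] [ 0.51   -0.2205]
blue [255 217   6  13  36] [257.9 223. ] [ 0.5469 -0.1704]
blue [220 237   7  13  58] [223.2 243.2] [ 0.6289 -0.2392]
blue [248 241   5  14  37] [250.  247.3] [ 0.6344 -0.1699]
pink 69 229 248 243 259 238.34782608695653 254.5072463768116 [ 0.65336073 -0.21908024] [ 0.64765374 -0.17288412]
```

Call:
move_arm:
  commands:
    - [[0,0,0,0,0,0,0.05],[0,0,0,0,0,0,0.047],[0,0,0,0,0,0,0.045],[0,0,0,0,0,0,0.043],[0,0,0,0,0,0,0.041],[0,0,0,0,0,0,0.039],[0,0,0,0,0,0,0.037],[0,0,0,0,0,0,0.035],[0,0,0,0,0,0,0.035],[0,0,0,0,0,0,0.035]]
  squeeze: 22

```text
t: 18.58
eef_pos: [0.5254, -0.1933, 0.0191]
tool_rot: [0.0, 0.053, 0.999, 0.0]
contact_force: [-0.8, 0.3, 1.0]
gripper_width: 0.501
grasp_force: 23.3
```

```bash
python3 -c "
from chk import *
chk('s12',.032,.02)"
```

```text
t 18.57 p [ 0.5254 -0.1933  0.0191] yaw 83.96 z [ 0.  0. -1.] F [-0.83  0.29  0.98] w 0.501 g 23.35
blue [239 205  11  17  42] [244.4 212.8] [ 0.5126 -0.2156]
blue [254 218   5  12  37] [256.2 223.3] [ 0.5485 -0.1746]
blue [225 238   5  14  34] [226.9 243.5] [ 0.6287 -0.2299]
blue [245 241   5  14  39] [246.8 247.2] [ 0.635  -0.1779]
pink 57 228 244 243 259 236.64912280701753 255.52631578947367 [ 0.65690392 -0.22056651] [ 0.65211359 -0.18177028]
```

Stopped at 43 mm with 23 N, so the tips are on the denture. Now lifting.

Call:
move_arm:
  commands:
    - [[0,0,-0.004,0,0,0,0.035],[0,0,-0.008,0,0,0,0.035],[0,0,-0.012,0,0,0,0.035],[0,0,-0.015,0,0,0,0.035],[0,0,-0.018,0,0,0,0.035],[0,0,-0.018,0,0,0,0.035],[0,0,-0.018,0,0,0,0.035],[0,0,-0.018,0,0,0,0.035],[0,0,-0.018,0,0,0,0.035],[0,0,-0.015,0,0,0,0.035],[0,0,-0.01,0,0,0,0.035],[0,0,-0.005,0,0,0,0.035],[0,0,0,0,0,0,0.035],[0,0,0,0,0,0,0.035],[0,0,0,0,0,0,0.035],[0,0,0,0,0,0,0.035]]

```text
t: 20.62
eef_pos: [0.5252, -0.1933, 0.1778]
tool_rot: [-0.0, 0.053, 0.999, 0.0]
contact_force: [0.1, -0.1, -2.3]
gripper_width: 0.506
grasp_force: 23.2
```

```bash
python3 - <<'E'
from chk import *
show()
a=imaging.read_camera("scene").astype(int); np.save("s13.npy",a)
print("expected denture px",proj("scene",np.array([.63,-.204,.18])).round(0))
r,g,b=a[...,0],a[...,1],a[...,2]
print("dish now")
m=((r>g+20)&(r-b>10)); bl=(b>r+40)&(b>g+15)
print(m[240:262,225:255].sum())
for i in range(170,225): print("".join("B" if bl[i,j] else ".#"[int(m[i,j])] for j in range(205,265)))
# basket still hung: compare with s4
s4=np.load("s4.npy").astype(int); print("basket diff",np.abs(a-s4)[195:280,400:450].mean())
E
```

```text
t 20.62 p [ 0.5252 -0.1933  0.1778] yaw 83.96 z [-0.001  0.    -1.   ] F [ 0.15 -0.06 -2.29] w 0.506 g 23.22
expected denture px [229. 199.]
dish now
0
...........................BBB..............BBB.............
..........................BBBB..............BBB.............
...........................BB..............BBBB.............
...........................................BBBB.............
..........................................BBBBB.............
...........................................BBBBB............
............................................BBBB............
.............................................BBBB...........
.............................................BBBB...........
.............................................BBBB...........
.............................................BBB............
.............................................BBB............
.............................................BB.............
............................................................
............................................................
.................................
[... 1725 characters left out ...]
..........
............................................................
............................................................
............................................................
............................................................
............................................................
............................................................
............................................................
............................................................
............................................................
............................................................
............................................................
basket diff 12.612
```

```bash
python3 - <<'E'
from h import *
for n in ("s4","s8","s13"):
    a=np.load(n+".npy").astype(int)[190:300,390:450]; m=(a[...,1]-a[...,0]>30)&(a[...,2]-a[...,0]>15); v,u=np.nonzero(m); print(n,len(u),u.mean().round(1),v.mean().round(1),u.min(),u.max(),v.min(),v.max())
show()
bot.hand_in()
E
```

```text
s4 1027 36.5 49.9 16 59 0 70
s8 1058 36.2 49.7 16 59 1 70
s13 1057 36.2 49.7 16 59 30 70
t 20.68 p [ 0.5252 -0.1933  0.1778] yaw 83.96 z [-0.  0. -1.] F [-1.19 -0.35 -1.49] w 0.503 g 23.22
the job is handed in; nothing more can be done
```

The basket is hanging on both prongs of the chrome hook. The denture is held in the tongs about 17 cm above the ledge, and the job was handed in at about 21 s.

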